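Lock out the isolator, then lock an anchor into the T-slot

TASK

Make the fixture safe and fit its second anchor: first turn the red isolator handle anticlockwise to off, then swing the lockout hasp by its red peg fully out from the box. Then take the orange T-slot anchor from its wooden stand, lower it into the slot of the rail with its foot and paddle along the slot until its flange sits flat on the rail, and twist it a quarter turn so that it locks with the paddle square across the slot, centred at the yellow pointer (within 1 cm). Leave the handle off, the hasp out, and everything else on the bench where it is.

Things in the scene. Friction and masses are not known exactly. Their poses are not given: they have to be found in the camera images.
- isolator (a joint): turn of the red isolator handle, rad: 0 = on (bar along the box's x axis, towards the green tick), 1.571 = off (end stop; bar along the box's y axis, towards the red tick). It grows anticlockwise seen from above; stiff (about 0.12 N m) and stays where it is left; starts between 0 and 0.35
- isolator_grip (a point): point on the vertical turning axis of the red isolator handle, at the height to grip it (93 above the table). The handle is an upright bar 76 long (along this point's x axis, which turns with it), 18 wide, from 72 to 106 above the table; below it, from 60 to 73, is a round black hub of 40 dia; the top of the box is at 60
- hasp (a joint): swing of the lockout hasp, rad: 0 = folded in along the edge of the box, 1.571 = swung fully out square to that edge (end stop). It grows anticlockwise seen from above; light (0.05 N m) and stays where it is left; starts between 0 and 0.3
- hasp_hinge (a point): point on the hasp's vertical hinge axis, 90 above the table (level with hasp_peg), turning with the box and not with the hasp. With the hasp at angle h the peg lies 65 from here in the direction (cos h, sin h) of this point's x and y axes
- hasp_peg (a point): red round upright peg on the free end of the steel hasp arm (arm 18 wide, its top 66 above the table): peg 14 dia, from 66 to 99 above the table, with a cap 16 dia up to 104; the point is in the peg, 90 above the table
- isolator_box: fixed grey isolator enclosure with yellow plate, 100 (x) x 140 (y) x 60 high, on a 108x148 foot; origin at the centre of its underside. A black cable gland and stub stick out 23 from its +x face. Handle axis at (0, -25), hasp hinge at (-30, 58) of its axes; the hasp swings out past its +y side. It stands at the left or at the right
- stand: fixed wooden parking stand, 80 (x) x 66 (y) x 30 high, with a slotted pocket along its x in which the orange anchor hangs by its flange; origin at the centre of its underside. It stands at the right or at the left, wherever the isolator box does not
- anchor_center (a point): centre (half-way up, 42.5 above its underside) of the loose orange T-slot anchor, 85 high, 0.25 kg. From its underside up: steel foot 42 (x) x 16 (y) x 10 high; shank 14 dia; flange 56 dia from 20 to 26; hub 30 dia to 41; upright orange paddle 70 long (x) x 18 wide (y) from 40 to 85. Paddle and foot run along this point's x. Parked, the flange rests on the stand and this point is 53 above the table
- rail_slot (a point): centre of the aluminium T-slot rail's slot, at its top face, 36 above the table; y along the slot, x across. Rail 70x260 (sole 100x290), fixed. Mouth 21 wide, lips 6 thick; hollow below 52 wide, floor 24 below the top. Seated (flange on the top face) anchor_center is 22.5 above this point, foot clear under the lips; it turns either way. A blue anchor, same shape, is fitted for good at y = +85
- mark (a point): the place in the slot that the yellow pointer clip on the robot's side of the rail points to: on the slot's middle line, level with the rail's top face; axes as rail_slot. The clip is 26 wide along the slot, fixed to the side face of the rail, and does not hinder the anchor's flange
- stain_tin: bystander, leave alone: round orange tin, 75 dia x 56 high; origin at the centre of its underside
- squeeze_bottle: bystander, leave alone: clear round bottle with red nozzle, 60 dia x 174 high; origin at the centre of its underside
- glue_bottle: bystander, leave alone: cream glue bottle with yellow cap, 46x77x176 high; origin at the centre of its underside
- sanding_block: bystander, leave alone: wooden sanding block, 67x110x33 high (long along its y); origin at the centre of its underside
- pine_block_b: bystander, leave alone: pale pine block, 40x45x75 high; origin at the centre of its underside
- tape_measure: bystander, leave alone: yellow and black tape measure, 37x85x66 high (long along its y); origin at the centre of its underside
Things that resemble listed ones, but are neither listed nor needed, are in the scene too. What is shaped like the part that bears anchor_center but turquoise is not meant.

How it is judged:
By the outcome, as a careful person would: the job done as asked, in the order asked, and still so for the second after the job is handed in, with the robot touching nothing.
It also fails if it takes over 72 s, if anything falls off the work surface, if the arm or the gripper's body presses on something with over 40 N, if the wrist force passes 120 N, or if a joint passes its speed limit or range.

ROBOT

A 7-joint arm with a two-finger parallel gripper is mounted at the origin on the work surface; the furniture and walls round the work are solid. World frame = base frame: x ahead of the robot, y to its left, z up, the work surface at z = 0. Lengths are in mm, angles in rad, forces in N, time in s.
With the tool pointing down it reaches from about 400 to 850 mm from the base axis. Payload 4.5 kg.
Tool frame: the origin (TCP) lies between the finger pads; the fingertips stand ahead of it and the grasp point (between the pads) lies 5 mm behind it (bot.tip_extent is the z of the fingertips in the tool frame, in mm); z points along the fingers, y is the line along which they close (so a half turn about z gives the same grasp; the last joint's range is limited). The gripper opens to 88 mm and grips with 3 to 60 N. Pads are 18 mm wide; open, the fingers measure 123 mm over their backs; the gripper's body (75 mm by 187 mm) begins 45 mm behind the grasp point.
Start: joints at [-1.279, 0.689, -0.195, 1.565, 0.157, 0.902, -0.215], TCP at [159.325, 604.376, 223.343] pointing down, gripper open.
Joint ranges: [-3.01, 3.01], [-0.46, 2.08], [-1.47, 1.51], [0.13, 2.56], [-1, 4.14], [0.04, 2.09], [-2.66, 2.66]. Speed limits (rad/s): [2.57, 2.57, 3.14, 3.14, 3.14, 3.14, 3.14].

INTERFACE

Orientations are given as a rotation vector (axis times angle).
In Python, from cell import bot, kin, imaging, job, spot_in, regions_of, spot_point gives the robot as it stands. Calls block until the motion is done:
- bot.movep(position, orientation): joint-space move of the TCP to a pose.
- bot.line_to(position, rotation=None, rate=150, force_limit=None): straight line of the TCP; rotation=None keeps the orientation; rate is the mean speed in mm/s. With force_limit (N) it stops when the force on the tool has changed by that much, and returns True; else False.
- bot.movej(angles): joint-space move.
- bot.grip(opening, effort=None): finger opening in mm; effort is the grip in N (None keeps the last); returns when the fingers have stopped.
- bot.hold(seconds).
- kin.ik(position, orientation): joint angles nearest the present ones, or None.
- bot.state(): the state.
- imaging.camera(name): name is "scene" or "top" or "wrist"; returns a dict with "color" (384x512x3 uint8, blue, green, red), "mtx" (3x3 intrinsics, pixels), "rvec" (rotation vector, rad) and "tvec" (3), from world to camera coordinates, as OpenCV has them. Camera axes: x right, y down, z forward; pixel columns grow to the right and rows downward; lengths in mm; the calibration is good to about 2 mm. A picture is of the moment at which its call begins. There is no depth.
A pose or a line that the arm cannot do raises bot.MotionError and nothing moves.
- job.close_job(): hands the job in; it is judged then, once.
Trained networks look in a picture, given as the dict that the camera call returned (one of the last four; its "shot" number tells which), for a name from the list of things; names that differ only in an ending like _2 or _b are one class to them, and where a whole thing is asked for, a point or a joint stands for the part that bears it (a point fixed in the world has none). Each returns a list of dicts, best first, with "p" (0 to 1); they miss things now and then, are a little off and sometimes report something else, mostly with a low value. They report only what shows in the picture. A call takes as long as a camera call. They do not tell look-alikes from the thing itself.
- spot_in(name, picture): "box" ([left, top, right, bottom] in pixels, round what is visible of it).
- regions_of(name, picture): "region" (384x512 bool, what is visible of it) and "box" ([left, top, right, bottom] in pixels, round what is visible of it).
- spot_point(name, picture): "pixel" ([column, row] in pixels: a listed point, or the origin of a listed thing).
The state is a dict: "time_s": time; "qpos": joint angles; "dq": joint speeds; "joint_efforts": joint torques, N m; "tcp_pos": TCP position; "ee_rot": TCP orientation; "contact_force": force on the tool from outside, world axes, zero at the start; "ft_torque": the same for the moment, N m; "gripper_width": finger opening in mm; "gripper_force": force on a finger pad.
Only numpy, scipy, OpenCV 4.12 (cv2) and the standard library are available. Lean on these libraries where they do the work, as an engineer would, in place of code of your own. Each camera call takes 0.05 s, during which the arm holds its last target. There are 200 camera calls.

## Working session

There is one attempt and no reset: what is moved stays moved. The work goes in short steps, each a Python script; the robot and the scene stay as the last script left them, time stands still between calls to the robot, and variables do not carry over. Pictures are saved under pics/ and viewed, at most 10 in all, crops included, and the job is handed in when it is done.

```bash
ls; mkdir -p pics
cat > h.py <<'E'
import numpy as np, cv2
from cell import bot, kin, imaging, job, spot_in, regions_of, spot_point
from scipy.spatial.transform import Rotation as R
def ray(pic,px):
    K=np.array(pic["mtx"],float);Rm=cv2.Rodrigues(np.array(pic["rvec"],float))[0];t=np.array(pic["tvec"],float).ravel()
    d=Rm.T@np.linalg.inv(K)@np.array([px[0],px[1],1.]);c=-Rm.T@t
    return c,d/np.linalg.norm(d)
def atz(pic,px,z):
    c,d=ray(pic,px);return c+d*(z-c[2])/d[2]
def tri(obs):
    A=np.zeros((3,3));b=np.zeros(3)
    for pic,px in obs:
        c,d=ray(pic,px);P=np.eye(3)-np.outer(d,d);A+=P;b+=P@c
    x=np.linalg.solve(A,b)
    res=[float(np.linalg.norm((np.eye(3)-np.outer(ray(p,q)[1],ray(p,q)[1]))@(x-ray(p,q)[0]))) for p,q in obs]
    return x,res
def proj(pic,X):
    return cv2.projectPoints(np.array(X,float).reshape(-1,3),np.array(pic["rvec"],float),np.array(pic["tvec"],float),np.array(pic["mtx"],float),None)[0].reshape(-1,2)
def down(yaw):
    "tool down; tool y (closing line) at world angle yaw"
    y=np.array([np.cos(yaw),np.sin(yaw),0]);z=np.array([0,0,-1.]);x=np.cross(y,z)
    return R.from_matrix(np.c_[x,y,z]).as_rotvec()
E
python3 - <<'E'
from h import *
s=imaging.camera("scene");t=imaging.camera("top")
cv2.imwrite("pics/a.png",np.vstack([s["color"],t["color"]])[:, :]) 
a=np.hstack([cv2.resize(s["color"],(400,300)),cv2.resize(t["color"],(400,300))])
cv2.imwrite("pics/scene1.png",cv2.resize(s["color"],(800,600)));cv2.imwrite("pics/top1.png",cv2.resize(t["color"],(800,600)))
for p,n in((s,"scene"),(t,"top")):
    c,_=ray(p,(256,192));print(n,c.round(),)
    for k in "isolator_grip hasp_hinge hasp_peg isolator_box stand anchor_center rail_slot mark stain_tin squeeze_bottle glue_bottle sanding_block pine_block_b tape_measure".split():
        print(k,[(np.round(d["pixel"]).tolist(),round(d["p"],2)) for d in spot_point(k,p)[:3]])
print(bot.tip_extent,bot.state())
E
```

```text
pics
scene [ -76. -710.  929.]
isolator_grip [([189.0, 137.0], 0.48)]
hasp_hinge [([167.0, 133.0], 0.95)]
hasp_peg [([179.0, 121.0], 0.47)]
isolator_box [([186.0, 155.0], 0.88)]
stand [([310.0, 251.0], 0.76), ([184.0, 155.0], 0.19)]
anchor_center [([316.0, 299.0], 0.94), ([311.0, 244.0], 0.89), ([274.0, 304.0], 0.57)]
rail_slot [([286.0, 176.0], 0.58), ([386.0, 245.0], 0.17)]
mark [([298.0, 178.0], 0.5), ([387.0, 244.0], 0.2)]
stain_tin [([250.0, 212.0], 0.94)]
squeeze_bottle [([213.0, 197.0], 0.69)]
glue_bottle [([387.0, 246.0], 0.61)]
sanding_block [([390.0, 288.0], 0.78)]
pine_block_b [([198.0, 188.0], 0.62)]
tape_measure [([364.0, 219.0], 0.57)]
top [ 304. -149. 1588.]
isolator_grip [([159.0, 197.0], 0.78), ([390.0, 179.0], 0.75), ([339.0, 138.0], 0.35)]
hasp_hinge [([134.0, 208.0], 0.67)]
hasp_peg [([125.0, 186.0], 0.5)]
isolator_box [([155.0, 200.0], 0.91)]
stand [([330.0, 203.0], 0.58)]
anchor_center [([332.0, 201.0], 0.78), ([343.0, 263.0], 0.73), ([364.0, 231.0], 0.62)]
rail_slot [([257.0, 153.0], 0.96)]
mark [([266.0, 147.0], 0.62)]
stain_tin [([256.0, 205.0], 0.84)]
squeez
[... 266 characters left out ...]
9484, -0.19463556,  1.56529363,  0.15728952,
        0.90247149, -0.21509286]), 'dq': array([ 8.86313177e-06, -1.13939276e-03, -3.39333612e-04,  1.87732503e-03,
       -6.39587776e-04, -6.57463810e-04,  1.37421483e-03]), 'joint_efforts': array([ 1.18069597e-04, -5.27486515e+01, -1.26713030e+00, -1.53741270e+01,
       -5.19338879e-02, -6.75816700e-04,  2.22056605e-05]), 'tcp_pos': array([159.30310984, 604.39497441, 223.34854469]), 'ee_rot': array([-4.03740393e-01, -3.11550726e+00, -1.87357300e-04]), 'contact_force': array([ 3.61446438e-01, -1.04691059e-03,  1.19153960e+00]), 'ft_torque': array([ 0.03401657,  0.00302468, -0.02839679]), 'gripper_force': 0.0, 'gripper_width': 88.02445870521107}
```

View pics/scene1.png

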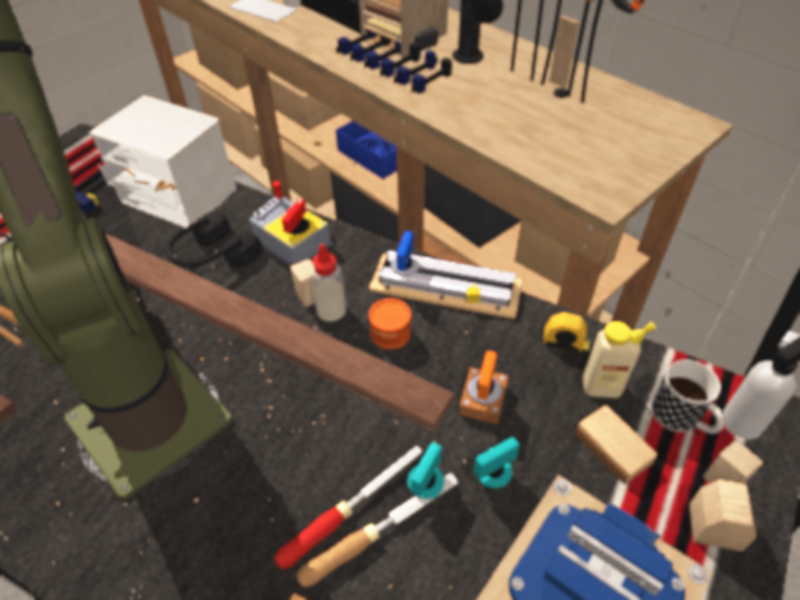

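View pics/top1.png

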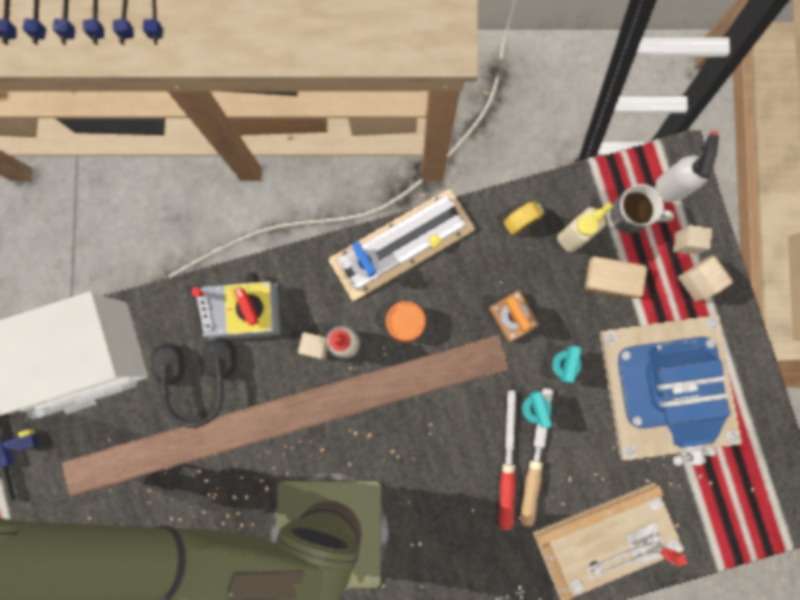

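The top view shows the isolator box at the left (240,308 in the 800-wide view), with the handle at (245,305) and the peg at (197,291). The rail is at (400,245) with its yellow pointer at (434,240). Candidates for the anchor are the orange one in the wooden stand (515,310; scene 487,375), turquoise look-alikes at (567,363) and (537,408), and the blue fitted one at (362,260). I choose the orange one in the stand. The white cabinet and the headphones are near the hasp.

Run:
```python
from h import *
s=imaging.camera("scene");t=imaging.camera("top")
for k,a,b in [("grip",(189,137),(159,197)),("hinge",(167,133),(134,208)),("peg",(179,121),(125,186)),("box",(186,155),(155,200)),("anchor",(311,244),(332,201)),("stand",(310,251),(330,203)),("rail",(286,176),(257,153)),("mark",(298,178),(266,147)),("tin",(250,212),(256,205)),("sq",(213,197),(221,223)),("cab_corner_top",(220/800*512,120*.64),(95*.64,293*.64)),("cab2",(182*.64,150*.64),(128*.64,374*.64))]:
    x,r=tri([(s,a),(t,b)]);print(k,x.round(1),np.round(r,1),"reach",np.hypot(x[0],x[1]).round())
def wr(pos,yaw):
    q=kin.ik(pos,down(yaw));print(pos,round(yaw,2),None if q is None else q.round(2))
for y in (0,np.pi/2,-np.pi/2,np.pi):
    wr([480,240,300],y);wr([500,-120,300],y);wr([380,-110,200],y)
```

```text
grip [439.7 147.1  98. ] [2.5 2.5] reach 464.0
hinge [407.5 223.8  88. ] [2.8 2.8] reach 465.0
peg [475.7 253.9  81.5] [3.7 3.7] reach 539.0
box [437.5 180.    0.5] [1. 1.] reach 473.0
anchor [ 428.4 -375.4   62.4] [1. 1.] reach 570.0
stand [ 426.1 -375.    31.8] [0.9 0.9] reach 568.0
rail [ 582.9 -144.9   31.5] [1. 1.] reach 601.0
mark [ 603.7 -174.3   28.7] [0.3 0.3] reach 628.0
tin [ 424.  -144.3   -7.5] [2.9 2.9] reach 448.0
sq [368.7 -36.4  16.4] [7. 7.] reach 370.0
cab_corner_top [457.  406.9 191.2] [1.4 1.4] reach 612.0
cab2 [317.9 327.2 223.3] [9. 9.] reach 456.0
[480, 240, 300] 0 [-0.63  0.48  0.13  1.74 -0.08  0.93 -0.47]
[500, -120, 300] 0 [-0.01  0.45  0.23  1.8  -0.13  0.9   0.29]
[380, -110, 200] 0 [ 0.23  0.45 -0.1   2.25  0.1   0.45  0.05]
[480, 240, 300] 1.57 [-0.36  0.49 -0.29  1.73  0.17  0.95  0.85]
[500, -120, 300] 1.57 [ 0.28  0.45 -0.21  1.79  0.11  0.91  1.6 ]
[380, -110, 200] 1.57 [ 0.46  0.47 -0.44  2.24  0.41  0.51  1.28]
[480, 240, 300] -1.57 [-0.93  0.54  0.62  1.75 -0.38  0.97 -1.72]
[500, -120, 300] -1.57 [-0.24  0.51  0.63  1.82 -0.36  0.93 -1.03]
[380, -110, 200] -1.57 [-0.05  0.47  0.31  2.26 -0.33  0.45 -1.03]
[480, 240, 300] 3.14 [-0.07  0.57 -0.79  1.71  0.45  1.05  2.13]
[500, -120, 300] 3.14 [-0.51  0.78  1.31  1.83 -0.82  1.21 -2.08]
[380, -110, 200] 3.14 [ 0.69  0.54 -0.79  2.23  0.67  0.63  2.54]
```

```bash
cat >> h.py <<'E'
def look(tag,names,zs={}):
    w=imaging.camera("wrist")
    out={}
    for k in names:
        ds=spot_point(k,w);out[k]=ds
        print(tag,k,[(np.round(d["pixel"],1).tolist(),round(d["p"],2)) for d in ds[:3]])
    return w,out
E
python3 - <<'E'
from h import *
bot.line_to([159.3,604.4,380],rate=300)
bot.movep([420,170,330],down(np.pi/6))
w1,o1=look("A",["isolator_grip","hasp_hinge","hasp_peg","isolator_box"])
print("cam",ray(w1,(256,192))[0].round(),ray(w1,(256,192))[1].round(2))
cv2.imwrite("pics/w1.png",cv2.resize(w1["color"],(800,600)))
bot.movep([470,230,330],down(np.pi/6))
w2,o2=look("B",["isolator_grip","hasp_hinge","hasp_peg","isolator_box"])
print("cam",ray(w2,(256,192))[0].round())
cv2.imwrite("pics/w2.png",cv2.resize(w2["color"],(800,600)))
for k in o1:
    if o1[k] and o2[k]:
        print(k,tri([(w1,o1[k][0]["pixel"]),(w2,o2[k][0]["pixel"])]))
print(bot.state()["time_s"],bot.state()["qpos"])
import pickle;pickle.dump((w1,w2),open("w12.pkl","wb"))
E
```

```text
A isolator_grip [([266.8, 187.0], 0.82)]
A hasp_hinge [([274.1, 118.7], 0.64)]
A hasp_peg [([321.9, 133.1], 0.62)]
A isolator_box [([272.2, 156.3], 0.69)]
cam [383. 235. 491.] [ 0.13 -0.24 -0.96]
B isolator_grip [([214.8, 201.0], 0.93)]
B hasp_hinge [([217.8, 138.8], 0.96)]
B hasp_peg [([264.6, 156.0], 0.62), ([217.0, 202.7], 0.59)]
B isolator_box [([228.2, 171.0], 0.6)]
cam [433. 294. 490.]
isolator_grip (array([446.68049703, 149.91491645,  79.16223768]), [2.739204715510777, 2.739204715510847])
hasp_hinge (array([408.38391241, 233.19420356,  91.36242831]), [0.3514177162705664, 0.3514177162706531])
hasp_peg (array([469.79138799, 247.31568213, 105.07964858]), [1.4579832441017617, 1.457983244101779])
isolator_box (array([442.53034237, 180.13010276,  -4.49747911]), [0.7499798140609639, 0.7499798140609112])
5.0333 [-0.595407    0.42536464  0.08160026  1.72826222 -0.03993224  0.98991494
  0.02328024]
```

View pics/w1.png

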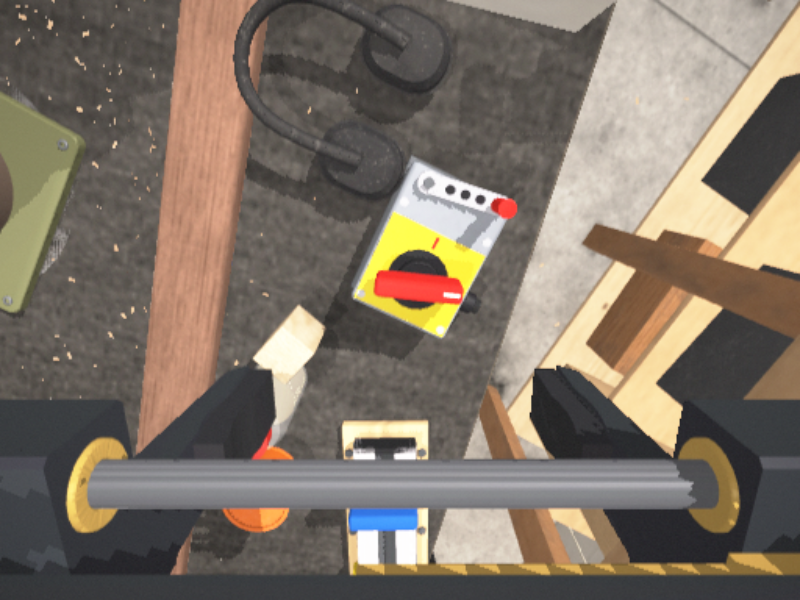

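The wrist view shows the box with its handle (420,287), the hasp pivot (428,183), the red peg (508,208) and the headphones just left of the box (365,160). I will fit the box pose and joint angles and check the overlay in the second view.

```bash
cat > fit.py <<'E'
from h import *
import pickle
from scipy.optimize import least_squares
w1,w2=pickle.load(open("w12.pkl","rb"))
S=512/800
obs=[(w1,(415*S,159*S),(-50,70,60),1),(w1,(355*S,292*S),(-50,-70,60),1),(w1,(441*S,337*S),(50,-70,60),1),(w1,(428*S,183*S),(-30,58,66),1)]
for w,g,hh,b in((w1,(266.8,187),(274.1,118.7),(272.2,156.3)),(w2,(214.8,201),(217.8,138.8),(228.2,171))):
    obs+=[(w,g,(0,-25,93),.3),(w,hh,(-30,58,90),.3),(w,b,(0,0,0),.3)]
def T(p,l):
    c,s=np.cos(p[2]),np.sin(p[2]);return [p[0]+c*l[0]-s*l[1],p[1]+s*l[0]+c*l[1],l[2]]
f=lambda p:np.concatenate([k*(proj(w,T(p,l))[0]-px) for w,px,l,k in obs])
r=least_squares(f,[440,180,0.]);p=r.x;print("box",p.round(3));print(r.fun.reshape(-1,2).round(1).tolist())
# red masks
pk=[];hd=[]
for w in(w1,w2):
    c=w["color"].astype(int);m=((c[:,:,2]>130)&(c[:,:,1]<70)&(c[:,:,0]<70)).astype(np.uint8)
    n,l,st,ce=cv2.connectedComponentsWithStats(m)
    for i in range(1,n):
        if st[i,4]>30:print("red",st[i],ce[i].round(1))
    pg=proj(w,T(p,(0,-25,93)))[0]
    i=l[int(pg[1]),int(pg[0])]
    print("handle rect",cv2.minAreaRect(np.argwhere(l==i)[:,::-1].astype(np.float32)))
pickle.dump(p,open("box.pkl","wb"))
cv2.imwrite("pics/w2c.png",cv2.resize(w2["color"][90:290,130:330],(800,800))[:600])
E
python3 fit.py
```

```text
box [4.43426e+02 1.81606e+02 7.40000e-02]
[[0.1, -1.4], [-3.6, 2.9], [1.4, 1.9], [1.2, -1.7], [0.4, -1.2], [0.6, -0.8], [0.3, -0.2], [0.2, 0.1], [0.7, -0.7], [0.2, 0.1]]
red [315 127   8  10  44] [317.8 130.6]
red [322 130   9   9  44] [326.3 134.7]
red [240 173  56  16 371] [266.5 178.4]
red [249 189  46   5 101] [271.9 191.2]
handle rect ((255.5, 191.5), (383.0, 511.0), 90.0)
red [187 191  56  22 478] [216.7 198.2]
handle rect ((255.5, 191.5), (383.0, 511.0), 90.0)
```

View pics/w2c.png

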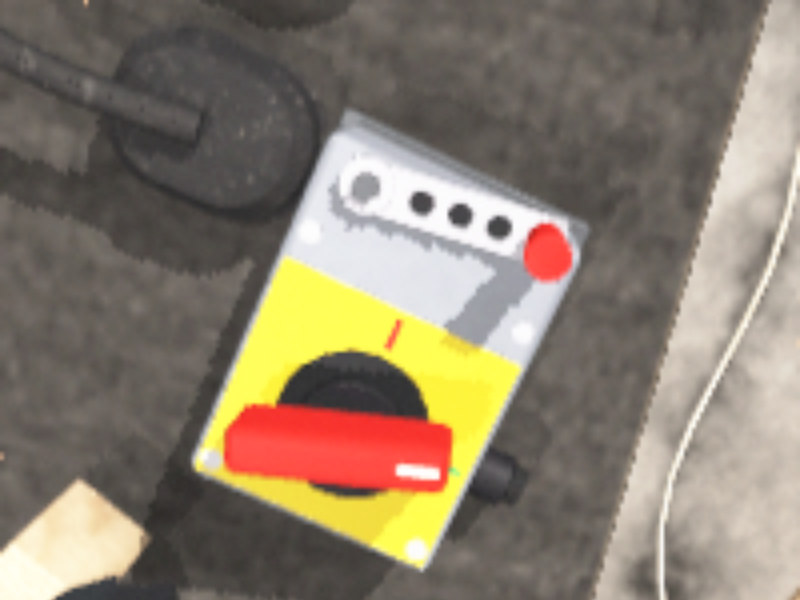

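```bash
cat > fit2.py <<'E'
from h import *
import pickle
from scipy.optimize import least_squares, minimize
w1,w2=pickle.load(open("w12.pkl","rb"));S=512/800
C=lambda u,v:(130+u/4-.4,90+v/4-.4)
D=lambda u,v:(u*S-.2,v*S-.2)
obs=[(w2,C(335,132),(-50,70,60),1),(w2,C(194,466),(-50,-70,60),1),(w2,C(424,572),(50,-70,60),1),(w2,C(367,186),(-30,58,68),1),
 (w1,D(414,161),(-50,70,60),1),(w1,D(442,337),(50,-70,60),1),(w1,D(428,183),(-30,58,68),1)]
def T(p,l):
    c,s=np.cos(p[2]),np.sin(p[2]);return [p[0]+c*l[0]-s*l[1],p[1]+s*l[0]+c*l[1],l[2]]
f=lambda p:np.concatenate([k*(proj(w,T(p,l))[0]-px) for w,px,l,k in obs])
r=least_squares(f,[440,180,0.]);p=r.x;print("box",p.round(3));print(r.fun.reshape(-1,2).round(1).tolist())
print("hinge",np.round(T(p,(-30,58,90)),1),"axis",np.round(T(p,(0,-25,93)),1))
cap,res=tri([(w2,C(547,250)),(w1,D(508,207))]);print("cap",cap.round(1),res)
for pc in(atz(w2,C(547,250),104),atz(w1,D(508,207),104)):
    d=pc-T(p,(-30,58,104));print("peg",pc.round(1),np.hypot(*d[:2]).round(1),"h",(np.arctan2(d[1],d[0])-p[2]).round(3))
masks=[]
for w in(w1,w2):
    c=w["color"].astype(int);m=((c[:,:,2]>110)&(c[:,:,1]<90)&(c[:,:,0]<90)).astype(np.uint8)
    m[:165]=0;m[230:]=0
    m=cv2.morphologyEx(m,cv2.MORPH_CLOSE,np.ones((5,5)));masks.append(cv2.resize(m,None,fx=4,fy=4,interpolation=cv2.INTER_LINEAR))
def cost(q):
    s=0
    for w,m in zip((w1,w2),masks):
        P=proj(w,[T(q,(a,b,z)) for a in(-38,38) for b in(-9,9) for z in(72,106)])*4+1.5
        k=np.zeros_like(m);cv2.fillConvexPoly(k,cv2.convexHull(P.round().astype(np.int32)),1)
        s+=1-(k&m).sum()/max((k|m).sum(),1)
    return s
ax=T(p,(0,-25,0))
b=min((minimize(cost,[ax[0],ax[1],p[2]+a],method="Nelder-Mead",options=dict(initial_simplex=[[ax[0],ax[1],p[2]+a],[ax[0]+5,ax[1],p[2]+a],[ax[0],ax[1]+5,p[2]+a],[ax[0],ax[1],p[2]+a+.1]])) for a in(0,.15,.3,.45)),key=lambda r:r.fun)
print("handle",b.x.round(3),b.fun,"turn",b.x[2]-p[2])
E
python3 fit2.py
```

```text
box [4.43636e+02 1.80564e+02 7.90000e-02]
[[-1.0, -1.6], [-2.3, 1.4], [0.7, 1.4], [0.1, -0.3], [0.4, -1.6], [1.1, 2.7], [0.9, -0.7]]
hinge [409.1 236.   90. ] axis [445.6 155.6  93. ]
cap [470.9 251.4 104.9] [0.6475287100277849, 0.6475287100277392]
peg [470.5 251.7 104. ] 63.3 h 0.171
peg [471.6 251.  104. ] 64.2 h 0.156
handle [4.44932e+02 1.55474e+02 4.13000e-01] 1.601490770175056 turn 0.33400686520681694
```

```bash
cat >> fit2.py <<'E'
for w,m in zip((w1,w2),masks):
    P=proj(w,[T(b.x,(a,bb,z)) for a in(-38,38) for bb in(-9,9) for z in(72,106)]);yx=np.argwhere(m)/4
    print(P.min(0),P.max(0),yx.min(0)[::-1],yx.max(0)[::-1],m.sum()/16)
E
python3 fit2.py|tail -2
```

```text
[238.47459159 170.84774775] [297.48476818 195.66147948] [240. 165.] [511.75 229.75] 4799.4375
[184.67614812 188.76274613] [243.45280977 214.23334549] [101. 165.] [489.75 229.75] 4559.5625
```

```bash
sed -i 's/m\[:165\]=0;m\[230:\]=0/m=(m\&(c[:,:,2]>2.2*c[:,:,1])).astype(np.uint8);n,l,st,ce=cv2.connectedComponentsWithStats(cv2.morphologyEx(m,cv2.MORPH_CLOSE,np.ones((5,5))));ct=np.array([268,183] if w is w1 else [215,199]);i=1+np.argmin(np.linalg.norm(ce[1:]-ct,axis=1));m=(l==i).astype(np.uint8)/' fit2.py; python3 fit2.py|tail -3
```

```text
handle [4.45011e+02 1.55306e+02 4.28000e-01] 0.2733547924622184 turn 0.34865753085723794
[238.52725184 171.35200492] [297.42875043 195.40504469] [240. 173.] [295.75 193.75] 941.75
[184.7570988  189.25019816] [243.38798283 213.98592028] [186. 191.] [242.75 212.75] 969.625
```

```bash
cat > turn.py <<'E'
from h import *
ax=np.array([445.2,155.5]);a0=.42;a1=.079+1.571+.03
yaw=lambda a:a-np.pi/2
bot.grip(44,25)
bot.movep([*ax,170],down(yaw(a0)))
print("touch",bot.line_to([*ax,91],rate=120,force_limit=8))
f0=bot.state()
bot.grip(0,30);s=bot.state();print("w",s["gripper_width"],"dF",(s["contact_force"]-f0["contact_force"]).round(1),s["tcp_pos"].round(1))
for a in np.linspace(a0,a1,9)[1:]:
    bot.movep([*ax,91],down(yaw(a)))
    s=bot.state();print(round(a,2),(s["contact_force"]-f0["contact_force"]).round(1),(s["ft_torque"]-f0["ft_torque"]).round(2),round(s["time_s"],1))
bot.grip(44);bot.line_to([*ax,190],rate=250)
bot.movep([450,240,330],down(np.pi/6))
w=imaging.camera("wrist")
import pickle;pickle.dump(w,open("w3.pkl","wb"))
im=cv2.resize(w["color"],(800,600))
hinge=np.array([409.1,236])
for z,col,(lx,ly) in((140,(0,255,0),(37.5,93.5)),(72,(255,0,255),(9,40))):
    c=hinge+65*np.array([np.cos(1.65),np.sin(1.65)]);y=np.array([np.cos(np.pi/6),np.sin(np.pi/6)]);x=np.array([-y[1],y[0]])
    P=[[*(c+i*lx*x+j*ly*y),z] for i,j in((1,1),(1,-1),(-1,-1),(-1,1))]
    cv2.polylines(im,[(proj(w,P)*800/512).astype(np.int32)],True,col,1)
cv2.imwrite("pics/w3.png",im);print(bot.state()["time_s"])
E
python3 turn.py
```

```text
touch False
w 0.33517536761163175 dF [ 0.4 -0.2  1.5] [445.3 155.5  91.1]
0.58 [-0.1  0.4  1.2] [ 0.04  0.03 -0.02] 8.7
0.74 [-0.6 -0.2  1.8] [-0.06 -0.01  0.  ] 8.9
0.89 [ 0.5 -0.5  3. ] [-0.15 -0.07 -0.  ] 9.2
1.05 [ 0.4 -1.   3.2] [-0.08 -0.02  0.  ] 9.4
1.21 [ 0.1 -0.1  3.2] [-0.17 -0.07 -0.03] 9.7
1.36 [0.4 0.4 3.6] [-0.04 -0.05  0.03] 9.9
1.52 [-0.1  0.5  4. ] [-0.01 -0.11  0.02] 10.2
1.68 [0.9 0.6 4.4] [-0.05 -0.08 -0.04] 10.4
12.4833
```

View pics/w3.png

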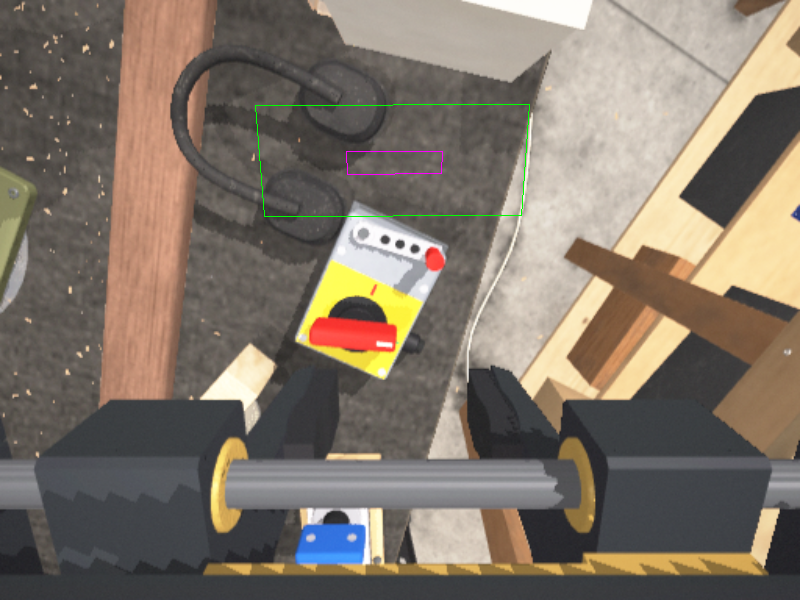

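The fingers closed on nothing, so the handle still stands at about 0.34 (w3: bar from 310,330 to 397,345). The headphones and cabinet do overlap the planned footprint in the image. I will check where the fingertips and the handle really project.

Run:
```python
from h import *
import pickle
w=pickle.load(open("w3.pkl","rb"))
s=bot.state();print(s["tcp_pos"],s["ee_rot"],down(np.pi/6),s["gripper_width"])
Rm=R.from_rotvec(s["ee_rot"]).as_matrix();print("tool y",Rm[:,1].round(3))
for z in(14,-5,-45):
    print(z,[(proj(w,s["tcp_pos"]+Rm@np.array([x,y,z]))[0]*800/512).round().tolist() for y in(-22,22) for x in (-9,9)])
c=np.array([445.1,155.4]);u=np.array([np.cos(.42),np.sin(.42)])
print([(proj(w,[*(c+k*u),106])[0]*800/512).round().tolist() for k in(-38,0,38)])
bot.movep([445,155.5,170],down(.42-np.pi/2));bot.line_to([445,155.5,95],rate=120,force_limit=8)
s=bot.state();print(s["tcp_pos"],s["time_s"])
sc=imaging.camera("scene")["color"][40:190,100:300];t=imaging.camera("top")["color"][120:270,60:260]
cv2.imwrite("pics/chk.png",np.vstack([cv2.resize(sc,(400,300),interpolation=2),cv2.resize(t,(400,300),interpolation=2)]))
```

```text
[448.93608725 237.98869458 327.35011901] [-1.57367156 -2.71646743  0.00856276] [1.57079633 2.72069905 0.        ] 43.82435333862861
tool y [ 0.867  0.497 -0.006]
14 [[347.0, 380.0], [346.0, 338.0], [456.0, 380.0], [457.0, 339.0]]
-5 [[342.0, 403.0], [340.0, 357.0], [462.0, 403.0], [463.0, 357.0]]
-45 [[325.0, 470.0], [322.0, 413.0], [479.0, 470.0], [482.0, 413.0]]
[[308.0, 336.0], [352.0, 340.0], [396.0, 344.0]]
[445.44812737 155.646702    95.46317489] 14.3417
```

View pics/chk.png

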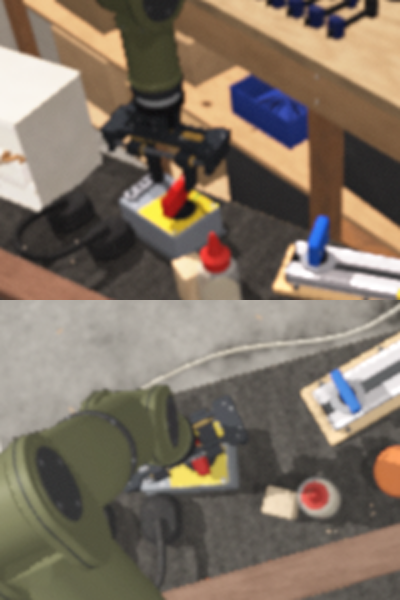

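Run:
```python
from h import *
w=imaging.camera("scene");im=cv2.resize(w["color"][60:180,140:260],(600,600),interpolation=2)
s=bot.state();Rm=R.from_rotvec(s["ee_rot"]).as_matrix();print(Rm[:,1].round(3))
q=lambda X:((proj(w,X)-[140,60])*5+2).astype(np.int32)
for y in(-22,22):
    cv2.polylines(im,[q([s["tcp_pos"]+Rm@np.array([x,y,z]) for x,z in((-9,14),(9,14),(9,-40),(-9,-40))])],True,(255,0,255),1)
a=.42;C,S=np.cos(a),np.sin(a)
for z in(72,106):
    cv2.polylines(im,[q([[445+C*i-S*j,155.4+S*i+C*j,z] for i,j in((38,9),(38,-9),(-38,-9),(-38,9))])],True,(0,255,0),1)
p=(443.6,180.6,.079);C,S=np.cos(p[2]),np.sin(p[2])
cv2.polylines(im,[q([[p[0]+C*i-S*j,p[1]+S*i+C*j,60] for i,j in((50,70),(50,-70),(-50,-70),(-50,70))])],True,(255,255,0),1)
cv2.imwrite("pics/chk2.png",im)
```

```text
[ 0.408 -0.913  0.   ]
```

View pics/chk2.png

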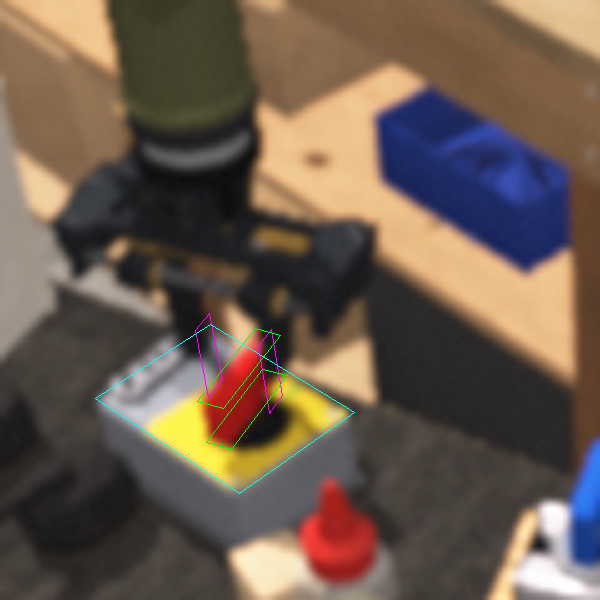

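The picture shows the real fingertips about 20 mm higher than the stated TCP implies (crop 200,355 and 275,355 against projected 213,400 and 275,410), so the tips cleared the bar. I will descend further under a force guard and measure the offset by contact.

Run:
```python
from h import *
print(bot.line_to([445,155.5,60],rate=60,force_limit=6))
s=bot.state();print(s["tcp_pos"].round(1),s["contact_force"].round(1),s["gripper_width"],s["time_s"])
w=imaging.camera("scene");im=cv2.resize(w["color"][60:180,140:260],(600,600),interpolation=2)
cv2.imwrite("pics/chk3.png",im)
```

```text
False
[445.  155.4  59.9] [-0.1 -0.1 -0.2] 43.84563301297683 15.225
```

View pics/chk3.png

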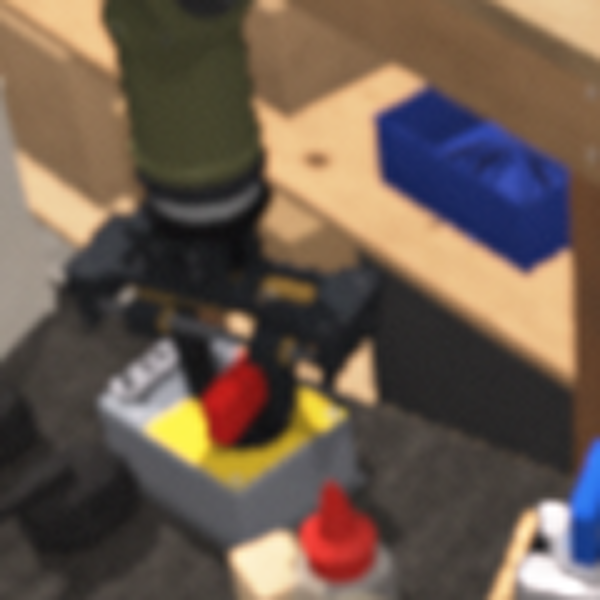

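```bash
cat > turn2.py <<'E'
from h import *
print(bot.line_to([445,155.5,30],rate=40,force_limit=5))
s=bot.state();print("contact",s["tcp_pos"].round(1),s["contact_force"].round(1))
off=60-(s["tcp_pos"][2]-14)   # tips really this much higher than stated
print("off",off)
if not 10<off<32: raise SystemExit
z=92-off
bot.line_to([445,155.5,z],rate=80)
f0=bot.state();bot.grip(0,30);s=bot.state();print("w",s["gripper_width"],(s["contact_force"]-f0["contact_force"]).round(1))
if s["gripper_width"]<12: raise SystemExit
a0,a1=.42,.079+1.571+.04
for a in np.linspace(a0,a1,9)[1:]:
    bot.movep([445,155.5,z],down(a-np.pi/2))
    s=bot.state();print(round(a,2),(s["contact_force"]-f0["contact_force"]).round(1),(s["ft_torque"]-f0["ft_torque"]).round(2),round(s["time_s"],1))
E
python3 turn2.py
```

```text
True
contact [445.1 155.6  45.1] [-1.2 -0.9  7.5]
off 28.946842228711375
w 17.77136449758307 [ 0.7  1.  -1.7]
0.58 [ 0.9  0.3 -3.4] [ 0.04 -0.04  0.14] 16.9
0.74 [ 1.  -0.3 -5.5] [-0.01 -0.19  0.09] 17.1
0.9 [ 0.5 -1.1 -6.4] [-0.04 -0.19  0.11] 17.4
1.06 [ 1.7 -0.5 -8. ] [-0.03 -0.18  0.14] 17.6
1.21 [ 0.1 -0.5 -9.3] [-0.05 -0.28  0.15] 17.9
1.37 [  1.4  -0.  -11.3] [-0.07 -0.37  0.11] 18.1
1.53 [  1.7  -0.4 -11.6] [-0.04 -0.38  0.12] 18.4
1.69 [  1.1   0.1 -12.1] [ 0.06 -0.39 -0.53] 18.6
```

```bash
cat > rel.py <<'E'
from h import *
import pickle
w=pickle.load(open("w3.pkl","rb"));S=512/800
print("cab bottom",atz(w,(345*S,45*S),0).round(),atz(w,(515*S,80*S),0).round())
for z in(180,200,220):print(z,atz(w,(585*S,28*S),z).round())
print("earcups z45",[atz(w,(u*S,v*S),45).round() for u,v in((345,100),(385,115),(300,205),(345,215))])
bot.grip(44);bot.line_to([445,155.5,170],rate=250)
bot.movep([445,235,250],down(np.pi/6))
w=imaging.camera("wrist");pickle.dump(w,open("w4.pkl","wb"))
cv2.imwrite("pics/w4.png",cv2.resize(w["color"],(800,600)))
print("ang",[d for d in spot_point("isolator_grip",w)][:1],[d for d in spot_point("hasp_peg",w)][:1])
for yaw in(-2.62,3.67,3.3,.52,0.,-.3):
    for z in(150,56):
        q=kin.ik([404,301,z],down(yaw));print(yaw,z,None if q is None else q.round(2))
print(bot.state()["time_s"])
E
python3 rel.py
```

```text
cab bottom [311. 368.   0.] [464. 422.   0.]
180 [465. 421. 180.]
200 [462. 413. 200.]
220 [458. 406. 220.]
earcups z45 [array([340., 325.,  45.]), array([376., 331.,  45.]), array([346., 225.,  45.]), array([386., 238.,  45.])]
ang [{'pixel': [223.9, 237.8], 'p': 0.73}] []
-2.62 150 [-0.12  0.87 -1.09  1.98  0.99  0.96  1.93]
-2.62 56 [-0.21  0.99 -0.93  2.03  1.19  0.81  1.78]
3.67 150 [-1.21  0.83  0.87  2.03 -0.96  0.76 -2.35]
3.67 56 [-0.92  0.85  0.31  2.07 -0.78  0.34 -2.57]
3.3 150 [-0.16  0.83 -1.    1.98  0.93  0.88  1.63]
3.3 56 [-0.26  0.95 -0.82  2.03  1.14  0.72  1.46]
0.52 150 [-0.57  0.66 -0.27  2.    0.32  0.53 -0.54]
0.52 56 [-0.63  0.82 -0.16  2.05  0.41  0.3  -0.62]
0.0 150 [-0.64  0.65 -0.15  2.    0.19  0.51 -0.93]
0.0 56 [-0.67  0.82 -0.1   2.06  0.28  0.28 -1.01]
-0.3 150 [-0.68  0.65 -0.08  2.    0.11  0.5  -1.14]
-0.3 56 [-0.7   0.82 -0.06  2.06  0.15  0.27 -1.18]
20.4417
```

View pics/w4.png

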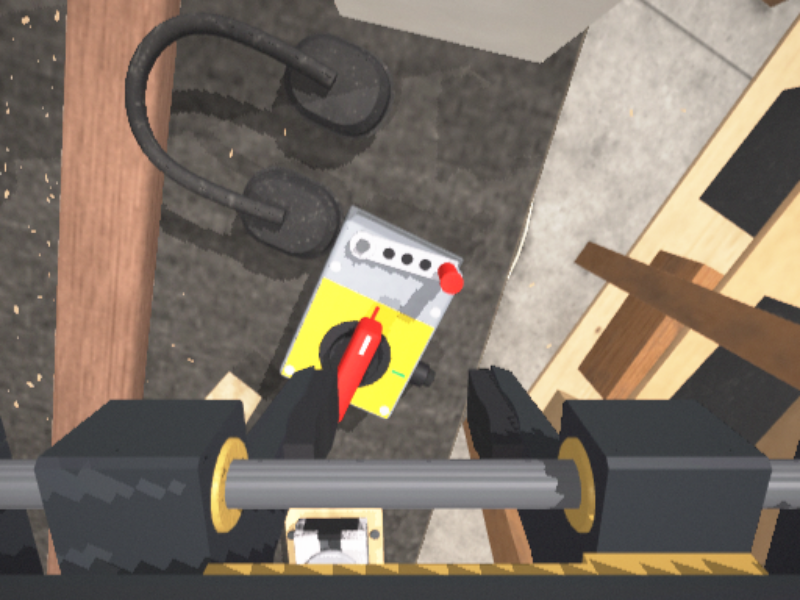

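The view shows the handle now off: the bar (340,415)–(372,320) lines up with the red tick (375,313). The peg is at (450,278), and the cabinet face clears the swing by about 94 mm. Next is the hasp.

```bash
echo 'OFF=29.0' >> h.py
cat > hasp.py <<'E'
from h import *
import pickle
hg=np.array([409.1,236]);yw=.35;z=91-OFF
P=lambda h,zz=z:[*(hg+65*np.array([np.cos(.079+h),np.sin(.079+h)])),zz]
bot.grip(40,10)
bot.movep([471.5,251.4,150],down(yw))
print("touch",bot.line_to([471.5,251.4,z],rate=120,force_limit=8))
f0=bot.state();bot.grip(0,12);s=bot.state();print("w",s["gripper_width"],(s["contact_force"]-f0["contact_force"]).round(1))
if not 10<s["gripper_width"]<20: raise SystemExit
for h in np.append(np.linspace(.165,1.5,8)[1:],1.63):
    hit=bot.line_to(P(h),rate=90,force_limit=10)
    s=bot.state();print(round(h,2),hit,s["tcp_pos"].round(1),(s["contact_force"]-f0["contact_force"]).round(1),round(s["gripper_width"],1))
    if hit: break
print(round(s["time_s"],1))
E
python3 hasp.py
```

```text
touch False
w 13.256322547433088 [-0.4  0.1  2.1]
0.36 False [467.6 263.9  62.2] [-1.6 -0.8  4.2] 13.6
0.55 False [461.9 274.9  62.2] [-0.1 -0.   2.7] 13.3
0.74 False [454.5 284.9  62.3] [2.9 3.3 2.3] 13.7
0.93 False [445.3 293.9  62.3] [ 3.9  5.9 -0.7] 13.5
1.12 False [434.6 301.4  62.4] [ 4.1  8.5 -1.2] 13.3
1.31 False [422.5 306.8  62.5] [ 4.1 10.8 -3.6] 13.3
1.5 False [409.5 309.2  62.6] [ 1.3 12.6 -2.2] 13.4
1.63 False [401.1 308.1  62.6] [ 0.5 11.9 -1.6] 13.6
24.9
```

```bash
cat > hasp2.py <<'E'
from h import *
from scipy.optimize import least_squares
Q=np.array([[471.5,251.4],[467.6,263.9],[461.9,274.9],[454.5,284.9],[445.3,293.9],[434.6,301.4],[422.5,306.8],[409.5,309.2],[401.1,308.1]])
r=least_squares(lambda p:np.hypot(*(Q-p[:2]).T)-p[2],[409,240,65]);print(r.x.round(1),r.fun.round(1))
r2=least_squares(lambda p:np.hypot(*(Q-p).T)-65,[409,240]);print(r2.x.round(1),r2.fun.round(1))
c=r.x[:2];rad=r.x[2];a=np.arctan2(Q[-1][1]-c[1],Q[-1][0]-c[0]);print("angle",a)
z=91-OFF;f0=bot.state()
for k in range(1,9):
    b=a+.03*k
    bot.line_to([*(c+rad*np.array([np.cos(b),np.sin(b)])),z],rate=60)
    s=bot.state();f=s["contact_force"]-f0["contact_force"];t=-np.array([-np.sin(b),np.cos(b)])@f[:2]
    real=np.arctan2(*(s["tcp_pos"][:2]-c)[::-1])
    print(round(b,3),s["tcp_pos"][:2].round(1),f.round(1),"resist",round(t,1),"real",round(real,3))
    if t>6: break
print(bot.state()["time_s"])
E
python3 hasp2.py
```

```text
[402.2 239.   70. ] [ 0.4 -0.  -0.4 -0.4 -0.2  0.3  0.7  0.5 -0.9]
[405.7 243.4] [ 1.3  0.2 -0.5 -0.9 -0.8 -0.2  0.6  0.9 -0.1]
angle 1.586776155324783
1.617 [400.9 308.2] [  4.6 -12.2   5.5] resist 4.0 real 1.589
1.647 [400.9 308.3] [  9.1 -11.9   2. ] resist 8.2 real 1.59
25.4417
```

```bash
cat > look2.py <<'E'
from h import *
import pickle
bot.grip(40);bot.line_to([400.9,308,180],rate=250)
bot.movep([440,235,250],down(.5))
w=imaging.camera("wrist");c=w["color"].astype(int)
m=((c[:,:,2]>130)&(c[:,:,1]<70)&(c[:,:,0]<70)).astype(np.uint8)
n,l,st,ce=cv2.connectedComponentsWithStats(m)
for i in range(1,n):
    if st[i,4]>30:print("red",st[i],ce[i].round(1),"at104",atz(w,ce[i],104).round(1))
bot.grip(60)
V=[]
for p in([428,-345,250],[465,-320,270],[600,-150,270],[570,-110,290]):
    bot.movep(p,down(0.))
    w=imaging.camera("wrist");V.append(w)
    for k in("anchor_center","stand") if p[0]<500 else("rail_slot","mark","anchor_center"):
        print(p,k,[(np.round(d["pixel"],1).tolist(),round(d["p"],2)) for d in spot_point(k,w)[:2]])
pickle.dump(V,open("v.pkl","wb"))
a=V[0]["color"];b=V[2]["color"]
cv2.imwrite("pics/two.png",np.hstack([cv2.resize(a[60:360,128:328],(400,600)),cv2.resize(b[60:360,156:356],(400,600))]))
print(bot.state()["time_s"],bot.state()["qpos"].round(2))
E
python3 look2.py
```

```text
red [251  99  15  15 150] [257.9 106.4] at104 [403.8 299.2 104. ]
red [220 199  29  75 539] [233.5 233.4] at104 [444.2 169.5 104. ]
[428, -345, 250] anchor_center [([190.3, 262.6], 0.8), ([119.5, 222.4], 0.66)]
[428, -345, 250] stand [([258.6, 178.0], 0.65)]
[465, -320, 270] anchor_center [([230.0, 206.1], 0.76), ([101.3, 234.9], 0.66)]
[465, -320, 270] stand [([230.3, 196.6], 0.86), ([355.0, 18.0], 0.39)]
[600, -150, 270] rail_slot [([241.6, 158.2], 0.84)]
[600, -150, 270] mark [([266.9, 189.3], 0.8)]
[600, -150, 270] anchor_center []
[570, -110, 290] rail_slot [([264.0, 187.2], 0.73)]
[570, -110, 290] mark [([280.8, 216.4], 0.79), ([111.5, 58.1], 0.28)]
[570, -110, 290] anchor_center [([167.9, 326.8], 0.8)]
31.975 [ 0.19  0.55 -0.13  1.62  0.08  0.98  0.03]
```

View pics/two.png

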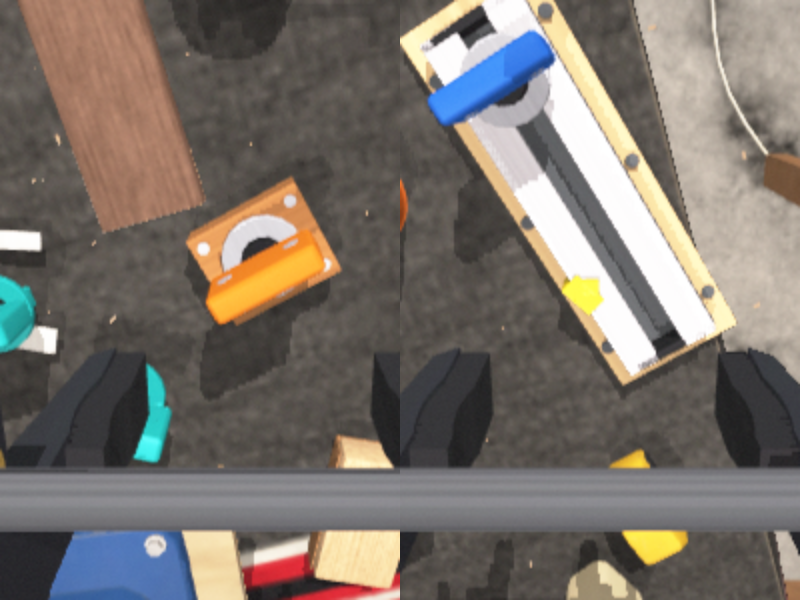

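The left crop shows the orange anchor in the wooden stand (paddle centre 265,275), with the turquoise look-alikes at (15,310) and (152,420). That confirms the choice. The right crop shows the blue fitted anchor (490,75), the slot middle line (535,135)–(666,335) and the yellow clip (585,292).

```bash
cat > fit3.py <<'E'
from h import *
import pickle
from scipy.optimize import minimize
V=pickle.load(open("v.pkl","rb"))
hsv=lambda w:cv2.cvtColor(w["color"],cv2.COLOR_BGR2HSV)
def comp(m,ct):
    m=cv2.morphologyEx(m,cv2.MORPH_CLOSE,np.ones((3,3)));n,l,st,ce=cv2.connectedComponentsWithStats(m)
    g=[i for i in range(1,n) if st[i,4]>60];i=min(g,key=lambda i:np.linalg.norm(ce[i]-ct));return (l==i).astype(np.uint8),ce[i],st[i]
def fitbox(ws,ms,q0,L,W,H):
    ms=[cv2.resize(m,None,fx=4,fy=4,interpolation=cv2.INTER_NEAREST) for m in ms]
    def cost(q):
        s=0;c,n=np.cos(q[2]),np.sin(q[2])
        for w,m in zip(ws,ms):
            P=proj(w,[[q[0]+c*a-n*b,q[1]+n*a+c*b,q[3]+z] for a in(-L/2,L/2) for b in(-W/2,W/2) for z in(-H,0)])*4+1.5
            k=np.zeros_like(m);cv2.fillConvexPoly(k,cv2.convexHull(P.round().astype(np.int32)),1);s+=1-(k&m).sum()/max((k|m).sum(),1)
        return s
    best=None
    for _ in range(3):
        q0=np.array(q0,float);sx=np.vstack([q0]+[q0+d for d in np.diag([6,6,.15,6])])
        best=minimize(cost,q0,method="Nelder-Mead",options=dict(initial_simplex=sx,xatol=.01,fatol=1e-5,maxiter=600));q0=best.x
    return best
if __name__=="__main__":
    ms=[]
    for w,ct in((V[0],(260,198)),(V[1],(230,206))):
        h=hsv(w);m=((h[:,:,0]>8)&(h[:,:,0]<19)&(h[:,:,1]>205)&(h[:,:,2]>120)).astype(np.uint8);m,ce,st=comp(m,ct);print(ce.round(),st);ms.append(m)
    for a in(.3,.45,.6):
        b=fitbox(V[:2],ms,[428,-375,a,95],70,18,45);print("anchor x y yaw top",b.x.round(3),round(b.fun,3))
    # rail
    C=lambda u,v:(156+(u-400)/2-.25,60+v/2-.25)
    A,B=atz(V[2],C(535,135),36),atz(V[2],C(666,335),36)
    d=(A-B)/np.linalg.norm(A-B);print("slot line",A.round(1),B.round(1),"dir",np.arctan2(d[1],d[0]).round(3))
    for k,p3,p4 in(("rail",(241.6,158.2),(264,187.2)),("mark",(266.9,189.3),(280.8,216.4))):
        print(k,tri([(V[2],p3),(V[3],p4)]),atz(V[2],p3,36).round(1),atz(V[3],p4,36).round(1))
    bl=[];ye=[]
    for w,cb,cy in((V[2],(200,97),(248,206)),(V[3],(168,320),(270,235))):
        h=hsv(w);m,ce,st=comp(((h[:,:,0]>100)&(h[:,:,0]<125)&(h[:,:,1]>130)&(h[:,:,2]>90)).astype(np.uint8),cb);print("blue",ce.round(),st)
        bl.append(m)
        m,ce,st=comp(((h[:,:,0]>22)&(h[:,:,0]<36)&(h[:,:,1]>150)&(h[:,:,2]>120)).astype(np.uint8),cy);print("yellow",ce.round(1),st,[atz(w,ce,z).round(1).tolist() for z in(20,36)]);ye.append(ce)
    print("clip tri",tri([(V[2],ye[0]),(V[3],ye[1])]))
    b=fitbox(V[2:3],bl[:1],[550,-68,.45,121-.5],70,18,45) ;print("blue",b.x.round(3),b.fun)
E
python3 fit3.py
```

```text
[258. 193.] [231 175  58  47 494]
[231. 205.] [202 191  54  34 432]
anchor x y yaw top [ 431.257 -374.984    0.583   76.605] 1.314
anchor x y yaw top [ 431.774 -374.128    0.589   77.403] 1.316
anchor x y yaw top [ 431.89  -375.451    0.561   74.35 ] 1.314
slot line [ 554.9 -104.9   36. ] [ 642.2 -242.5   36. ] dir 2.137
rail (array([ 578.82750456, -141.47417406,   54.18882907]), [0.2752240149202427, 0.2752240149203068]) [ 577.6 -144.7   36. ] [ 579.5 -146.1   36. ]
mark (array([ 608.13356005, -190.65538073,   29.89576898]), [3.6824315403990844, 3.6824315403990178]) [ 611.1 -187.1   36. ] [ 604.5 -190.3   36. ]
blue [201.  99.] [ 170   76   63   47 1293]
yellow [246.9 206.2] [237 198  20  19 235] [[583.2, -216.5, 20.0], [583.8, -211.1, 36.0]]
blue [230. 138.] [203 117  55  43 925]
yellow [266.4 229.5] [257 222  19  18 203] [[584.1, -217.8, 20.0], [583.6, -211.0, 36.0]]
clip tri (array([ 583.69485238, -211.81099232,   34.0713201 ]), [0.039689816516564426, 0.03968981651682213])
blue [ 5.34636e+02 -7.15540e+01  5.32000e-01  8.17680e+01] 0.07130394857667588
```

```bash
cat > fit4.py <<'E'
from fit3 import *
ctr=[]
for w,ct in((V[0],(260,198)),(V[1],(230,206))):
    h=hsv(w);print([h[int(60+v/2),int(128+u/2)].tolist() for u,v in((265,265),(230,305),(300,265),(320,255),(205,255),(285,205),(225,318))] if w is V[0] else "")
    for th in(150,175,195):
        m=((h[:,:,0]>5)&(h[:,:,0]<22)&(h[:,:,1]>th)).astype(np.uint8)
        try: m,ce,st=comp(m,ct);print(th,ce.round(),st)
        except Exception as e: print(e)
A=np.array([554.9,-104.9]);d=np.array([np.cos(2.137),np.sin(2.137)]);c=np.array([583.7,-211.8])
print("mark from clip",(A+d*((c-A)@d)).round(1),"clip dist",np.linalg.norm(c-A-d*((c-A)@d)).round(1))
bl=[]
for w,cb in((V[2],(200,97)),(V[3],(230,138))):
    h=hsv(w);bl.append(comp(((h[:,:,0]>100)&(h[:,:,0]<125)&(h[:,:,1]>130)&(h[:,:,2]>90)).astype(np.uint8),cb)[0])
b=fitbox(V[2:],bl,[550,-68,.55,101],70,18,45);print("blue2",b.x.round(3),b.fun);q=b.x[:2]
print("blue off line",np.cross(d,q-A).round(1),"along",((q-A)@d).round(1))
E
python3 fit4.py 2>&1|grep -v Warn
```

```text
print("blue off line",np.cross(d,q-A).round(1),"along",((q-A)@d).round(1))
[[14, 218, 243], [20, 195, 255], [20, 196, 255], [14, 212, 237], [15, 49, 244], [11, 89, 213], [17, 204, 254]]
150 [260. 189.] [ 222  149   76   74 2329]
175 [260. 198.] [ 231  175   59   47 1344]
195 [261. 197.] [231 175  59  47 993]

150 [231. 203.] [ 197  165   71   70 2126]
175 [229. 212.] [ 201  190   55   45 1169]
195 [229. 211.] [201 191  55  44 754]
mark from clip [ 611.6 -194.1] clip dist 33.0
blue2 [ 5.37221e+02 -7.20710e+01  5.27000e-01  9.29380e+01] 0.17803243452582662
blue off line -2.7 along 37.2
```

```bash
cat > rail.py <<'E'
from h import *
import pickle
V=pickle.load(open("v.pkl","rb"))
o=np.array([579.,-145.5]);th=.545+np.pi/2
d=np.array([np.cos(th),np.sin(th)]);n=np.array([np.cos(th-np.pi/2),np.sin(th-np.pi/2)])
us=np.arange(-45,45.1,.5)
for w in V[2:]:
    g=cv2.cvtColor(w["color"],cv2.COLOR_BGR2GRAY).astype(np.float32);out=[]
    for s in np.arange(-115,50,5):
        px=proj(w,[[*(o+d*s+n*u),36] for u in us]).astype(np.float32)
        pr=cv2.remap(g,px[:,0].reshape(1,-1),px[:,1].reshape(1,-1),cv2.INTER_LINEAR).ravel()
        gr=np.gradient(cv2.GaussianBlur(pr.reshape(1,-1),(5,1),0).ravel())
        k=np.abs(us)<22
        l=us[k][np.argmin(gr[k])];r=us[k][np.argmax(gr[k])]
        if s%20==5: print(int(s),pr[::6].astype(int).tolist())
        out.append((s,l,r))
    out=np.array(out);print(out.round(1).tolist())
    m=np.abs(out[:,2]-out[:,1]-21)<4
    p=np.polyfit(out[m,0],(out[m,1]+out[m,2])/2,1);print("n",m.sum(),"fit",p.round(4),"angle",(th-np.pi/2-np.arctan(p[0])).round(4))
E
python3 rail.py
```

```text
-115 [62, 161, 203, 196, 237, 252, 253, 253, 253, 253, 253, 253, 215, 52, 55, 58, 45, 44, 34, 168, 253, 253, 253, 253, 253, 254, 255, 239, 223, 234, 244]
-95 [63, 135, 203, 193, 220, 252, 253, 253, 253, 253, 253, 253, 225, 116, 117, 110, 98, 101, 99, 157, 253, 253, 253, 253, 252, 253, 255, 249, 222, 228, 236]
-75 [64, 158, 202, 198, 207, 248, 252, 253, 253, 253, 253, 253, 237, 117, 116, 102, 94, 102, 99, 152, 253, 253, 253, 253, 252, 253, 254, 251, 222, 229, 236]
-55 [68, 113, 233, 234, 233, 233, 235, 234, 233, 230, 236, 253, 234, 118, 118, 109, 90, 100, 100, 130, 253, 253, 253, 252, 252, 253, 255, 248, 222, 229, 232]
-35 [59, 114, 203, 197, 207, 254, 252, 253, 252, 252, 252, 253, 247, 117, 117, 92, 96, 102, 101, 126, 253, 253, 253, 252, 252, 252, 255, 253, 210, 229, 242]
-15 [61, 97, 203, 195, 198, 254, 252, 252, 252, 253, 252, 253, 252, 119, 118, 95, 95, 100, 101, 126, 253, 253, 253, 252, 252, 252, 255, 252, 212, 229, 234]
5 [61, 80, 142, 98, 125, 254, 252, 253, 252, 253, 252, 252, 253, 118, 116, 87, 97, 100, 99, 110, 253, 252, 253, 252, 252, 253, 253, 254, 180, 178, 146]
25 [69, 8
[... 2442 characters left out ...]
 [-110.0, -8.5, 12.0], [-105.0, -8.5, 12.0], [-100.0, -8.5, 12.0], [-95.0, -8.0, 12.5], [-90.0, -8.5, 12.0], [-85.0, -8.5, 12.5], [-80.0, -8.0, 12.5], [-75.0, -8.5, 12.5], [-70.0, -8.0, 12.5], [-65.0, -8.0, 12.5], [-60.0, -8.5, 12.0], [-55.0, -8.0, 12.5], [-50.0, -8.0, 12.5], [-45.0, -8.0, 13.0], [-40.0, -7.5, 13.0], [-35.0, -8.0, 13.0], [-30.0, -8.0, 12.5], [-25.0, -7.5, 13.0], [-20.0, -8.0, 13.0], [-15.0, -7.5, 12.5], [-10.0, -7.5, 13.5], [-5.0, -8.0, 13.0], [0.0, -7.5, 13.0], [5.0, -7.5, 13.0], [10.0, -7.5, 13.0], [15.0, -7.5, 13.5], [20.0, -7.5, 13.0], [25.0, -7.0, 13.0], [30.0, -7.5, 13.0], [35.0, -7.5, 13.5], [40.0, -7.5, 13.5], [45.0, -7.5, 13.5]]
n 32 fit [0.0082 2.7113] angle 0.5368
```

```bash
cat > grasp.py <<'E'
from fit3 import *
import sys
ms=[]
for w,ct in((V[0],(260,198)),(V[1],(229,211))):
    h=hsv(w);ms.append(comp(((h[:,:,0]>5)&(h[:,:,0]<22)&(h[:,:,1]>180)).astype(np.uint8),ct)[0])
bs=[fitbox(V[:2],ms,[430,-375,a,95.5],70,18,45) for a in(.4,.55)]
for b in bs:print("anchor",b.x.round(3),round(b.fun,3))
x,y,a,_=min(bs,key=lambda b:b.fun).x
# yellow clip extents along slot
w=V[2];hh=hsv(w);L0=np.array([581.3,-144.1]);d=np.array([np.cos(2.108),np.sin(2.108)]);n=np.array([np.cos(.537),np.sin(.537)])
for u in(-36,-33,-30):
    S=[s for s in np.arange(-90,-25,.5) if (lambda p:22<p[0]<36 and p[1]>150)(hh[tuple(proj(w,[*(L0+d*s+n*u),36])[0].round().astype(int)[::-1])])]
    print("clip",u,S[:1],S[-1:])
if len(sys.argv)>1:
    bot.grip(60,30)
    bot.movep([x,y,150],down(a-np.pi/2))
    print("touch",bot.line_to([x,y,51],rate=120,force_limit=8),bot.state()["tcp_pos"].round(1))
    f0=bot.state();bot.grip(0,40);s=bot.state();print("w",s["gripper_width"],(s["contact_force"]-f0["contact_force"]).round(1))
    pickle.dump((x,y,a),open("anc.pkl","wb"));print(s["time_s"])
E
python3 grasp.py
```

```text
anchor [ 432.091 -375.129    0.536   81.831] 0.212
anchor [ 432.198 -374.235    0.55    84.589] 0.226
clip -36 [np.float64(-74.0)] [np.float64(-44.0)]
clip -33 [np.float64(-72.5)] [np.float64(-47.5)]
clip -30 [np.float64(-72.5)] [np.float64(-46.5)]
```

Run:
```python
import sys;sys.argv=["x"]
from grasp import *
for p,q in((V[1],(230,206.1)),):print("net",atz(p,q,53).round(1))
for p,q in((V[0],(258.6,178)),(V[1],(230.3,196.6))):print("stand",atz(p,q,0).round(1))
# left crop: white screws & stand top corners -> centre
C=lambda u,v:(128+u/2-.25,60+v/2-.25)
print("stand corners z30",[atz(V[0],C(u,v),30)[:2].round(1).tolist() for u,v in((188,242),(292,179),(340,270))])
print("flange ring left/right z36.5",[atz(V[0],C(u,v),36.5)[:2].round(1).tolist() for u,v in((222,262),(302,232),(255,216))])
for z in(90,93,95.5):
    f=fitbox
    from scipy.optimize import minimize
    import h
    best=None
    def g(q,ms4=[cv2.resize(m,None,fx=4,fy=4,interpolation=0) for m in ms]):
        s=0;c,nn=np.cos(q[2]),np.sin(q[2])
        for w,m in zip(V[:2],ms4):
            P=proj(w,[[q[0]+c*i-nn*j,q[1]+nn*i+c*j,k] for i in(-35,35) for j in(-9,9) for k in(z-45,z)])*4+1.5
            k=np.zeros_like(m);cv2.fillConvexPoly(k,cv2.convexHull(P.round().astype(np.int32)),1);s+=1-(k&m).sum()/(k|m).sum()
        return s
    r=minimize(g,[432,-375,.54],method="Nelder-Mead",options=dict(initial_simplex=[[432,-375,.54],[438,-375,.54],[432,-369,.54],[432,-375,.65]]));print(z,r.x.round(2),round(r.fun,3))
```

```text
anchor [ 432.091 -375.129    0.536   81.831] 0.212
anchor [ 432.198 -374.235    0.55    84.589] 0.226
clip -36 [np.float64(-74.0)] [np.float64(-44.0)]
clip -33 [np.float64(-72.5)] [np.float64(-47.5)]
clip -30 [np.float64(-72.5)] [np.float64(-46.5)]
net [ 431.8 -370.7   53. ]
stand [ 430.9 -365.2    0. ]
stand [ 427.7 -373.5    0. ]
stand corners z30 [[383.0, -362.1], [449.6, -321.2], [482.3, -380.6]]
flange ring left/right z36.5 [[405.3, -373.6], [456.2, -353.7], [426.5, -343.6]]
90 [ 432.12 -372.46    0.54] 0.262
93 [ 432.39 -371.68    0.54] 0.283
95.5 [ 432.5  -370.62    0.55] 0.307
```

```bash
cat > g2.py <<'E'
from h import *
x,y,a=432.5,-371.2,.545
bot.grip(60,30)
bot.movep([x,y,150],down(a-np.pi/2))
print("touch",bot.line_to([x,y,51],rate=120,force_limit=8),bot.state()["tcp_pos"].round(1))
f0=bot.state();bot.grip(0,40);s=bot.state();print("w",s["gripper_width"],(s["contact_force"]-f0["contact_force"]).round(1),s["time_s"])
if s["gripper_width"]<15: raise SystemExit
bot.line_to([x,y,175],rate=200);s=bot.state();print(s["gripper_width"],(s["contact_force"]-f0["contact_force"]).round(1),s["time_s"])
t=imaging.camera("top");sc=imaging.camera("scene")
for n,p in(("top",t),("scene",sc)):
    print(n,[(np.round(d["pixel"],1).tolist(),round(d["p"],2)) for d in spot_point("anchor_center",p)[:3]])
print("expect",[proj(p,[x,y,53+124]).round(1).tolist() for p in(t,sc)],[proj(p,[x,y,53]).round(1).tolist() for p in(t,sc)])
E
python3 g2.py
```

```text
touch False [ 433.  -371.5   51.6]
w 17.90560614412364 [-0.8  2.1  1.3] 35.1167
17.64736290103889 [-0.8  0.4 -2.3] 35.8833
top [([340.8, 259.7], 0.64), ([366.0, 229.2], 0.48)]
scene [([272.5, 305.3], 0.78), ([314.6, 214.4], 0.73), ([316.5, 298.0], 0.58)]
expect [[[336.2, 196.6]], [[315.4, 214.3]]] [[[329.9, 200.2]], [[310.9, 244.1]]]
```

```bash
cat > ins.py <<'E'
from h import *
m=np.array([611.7,-195.2]);n=np.array([np.cos(.537),np.sin(.537)])
bot.movep([*m,170],down(.537))
bot.line_to([*m,90],rate=150);bot.hold(.15)
s=bot.state();print("hover",s["tcp_pos"].round(1),(R.from_rotvec(down(.537)).inv()*R.from_rotvec(s["ee_rot"])).as_rotvec().round(3))
f0=s["contact_force"]
for k in(0,1.5,-1.5,3,-3):
    p=m+n*k
    if k: bot.line_to([*p,84],rate=80)
    hit=bot.line_to([*p,55],rate=50,force_limit=7);s=bot.state()
    print(k,hit,s["tcp_pos"].round(1),(s["contact_force"]-f0).round(1),round(s["time_s"],1))
    if s["tcp_pos"][2]<64: break
E
python3 ins.py
```

```text
hover [ 612.7 -195.6   91.4] [-0.002 -0.002  0.   ]
0 True [ 610.9 -195.1   56.9] [-0.4 -0.4  6.5] 38.5
```

```bash
cat > tw.py <<'E'
from h import *
m=np.array([611.7,-195.2]);z=57.2
f0=bot.state()["contact_force"]
for a in np.linspace(.537,.537-np.pi/2,9)[1:]:
    bot.movep([*m,z],down(a));s=bot.state()
    print(round(a,2),s["tcp_pos"].round(1),(s["contact_force"]-f0).round(1),s["ft_torque"].round(2),round(s["gripper_width"],1),round(s["time_s"],1))
bot.hold(.3);s=bot.state();print(s["tcp_pos"].round(1),(R.from_rotvec(down(.537-np.pi/2)).inv()*R.from_rotvec(s["ee_rot"])).as_rotvec().round(3))
E
python3 tw.py
```

```text
0.34 [ 611.9 -195.    56.9] [ 0.5  0.1 -6.3] [ 0.03  0.05 -0.01] 17.2 38.8
0.14 [ 611.6 -194.9   56.9] [ 1.   0.4 -5.8] [ 0.1   0.   -0.04] 17.4 39.1
-0.05 [ 611.5 -195.1   56.9] [ 0.8 -0.3 -7.6] [-0.02  0.02  0.03] 18.0 39.3
-0.25 [ 611.4 -195.3   57. ] [ 0.3 -0.5 -7.4] [-0.05  0.05 -0.01] 17.6 39.6
-0.44 [ 611.4 -195.2   57. ] [-0.5 -0.7 -7.6] [-0.11  0.08 -0.01] 18.1 39.8
-0.64 [ 611.5 -195.2   57. ] [ 0.2 -0.2 -8.3] [-0.07  0.07  0.06] 17.7 40.1
-0.84 [ 611.5 -195.2   57.1] [ 0.9 -0.2 -7.3] [0.   0.11 0.01] 17.5 40.4
-1.03 [ 611.6 -195.1   57.1] [-0.  -0.5 -6.9] [-0.03  0.14 -0.  ] 17.8 40.6
[ 611.6 -195.3   57.2] [ 0.     0.    -0.002]
```

```bash
cat > fin.py <<'E'
from fit3 import *
bot.grip(50);bot.hold(.2);bot.line_to([611.6,-195.3,170],rate=250)
W=[]
for p in([625,-175,270],[590,-140,290]):
    bot.movep(p,down(0.));bot.hold(.1);W.append(imaging.camera("wrist"))
ms=[]
for w in W:
    h=hsv(w);e=proj(w,[611.6,-195.2,80])[0];m,ce,st=comp(((h[:,:,0]>5)&(h[:,:,0]<22)&(h[:,:,1]>180)).astype(np.uint8),e);print(e.round(),ce.round(),st);ms.append(m)
b=fitbox(W,ms,[611,-195,.53,100],70,18,45);print("anchor",b.x.round(3),round(b.fun,3));q=b.x
L0=np.array([581.3,-144.1]);d=np.array([np.cos(2.108),np.sin(2.108)]);v=q[:2]-L0
print("along",(v@d).round(1),"across",(v@np.array([d[1],-d[0]])).round(1),"yaw err",q[2]-.537)
t=imaging.camera("top");w=W[0]
print([(np.round(x["pixel"]).tolist(),round(x["p"],2)) for x in spot_point("anchor_center",w)[:2]],proj(w,[611.7,-195.2,58.5]).round())
for k in "isolator_box stain_tin squeeze_bottle glue_bottle sanding_block pine_block_b tape_measure".split():
    print(k,[(np.round(x["pixel"]).tolist(),round(x["p"],2)) for x in spot_point(k,t)[:1]])
cv2.imwrite("pics/top_end.png",t["color"]);pickle.dump(W,open("W.pkl","wb"));cv2.imwrite("pics/w_end.png",W[0]["color"]);print(bot.state()["time_s"])
# headphone shift vs start
a=cv2.imread("pics/a.png")[384:];D=cv2.absdiff(a,t["color"]).max(2)>40
n,l,st,ce=cv2.connectedComponentsWithStats(D.astype(np.uint8))
print([(st[i].tolist()) for i in range(1,n) if st[i,4]>25])
E
python3 fin.py
```

```text
[248. 189.] [247. 189.] [219 168  57  45 780]
[274. 210.] [274. 210.] [249 190  52  43 907]
anchor [ 6.11380e+02 -2.00433e+02  5.44000e-01  8.50660e+01] 0.695
along -63.8 across -3.0 yaw err 0.007405271887790055
[([249.0, 183.0], 0.69)] [[248. 184.]]
isolator_box [([156.0, 198.0], 0.71)]
stain_tin [([260.0, 207.0], 0.67)]
squeeze_bottle [([223.0, 221.0], 0.38)]
glue_bottle [([368.0, 151.0], 0.71)]
sanding_block [([389.0, 179.0], 0.85)]
pine_block_b [([202.0, 226.0], 0.52)]
tape_measure [([339.0, 142.0], 0.82)]
44.1833
[[229, 75, 44, 57, 955], [266, 80, 10, 37, 119], [228, 115, 42, 28, 160], [206, 122, 89, 125, 3967], [360, 144, 8, 15, 74], [374, 164, 38, 24, 662], [434, 167, 32, 24, 485], [416, 169, 21, 24, 278], [122, 183, 10, 23, 89], [150, 184, 23, 16, 165], [144, 193, 10, 8, 68], [320, 192, 17, 19, 208], [444, 193, 15, 9, 89], [334, 194, 10, 17, 65], [155, 198, 19, 11, 133], [105, 205, 25, 9, 143], [194, 210, 34, 20, 438], [251, 221, 5, 13, 53], [192, 229, 13, 22, 183], [190, 248, 20, 26, 198], [247, 257, 5, 16, 45], [239, 259, 6, 14, 51], [225, 262, 13, 8, 42], [210, 277, 24, 6, 81], [476, 281, 20, 38, 416], [190, 285, 14, 23, 227], [457, 293, 22, 34, 420], [117, 301, 23, 14, 181], [440, 300, 20, 33, 345], [176, 308, 46, 53, 1047], [318, 324, 8, 15, 90], [0, 331, 19, 53, 680], [108, 338, 9, 17, 46], [22, 361, 71, 23, 393], [166, 360, 22, 24, 317], [49, 369, 61, 15, 244]]
```

Run:
```python
import cv2,numpy as np
a=cv2.imread("pics/a.png")[384:].astype(np.float32);b=cv2.imread("pics/top_end.png").astype(np.float32)
for n,(x,y,w,h) in dict(stripe=(440,290,60,60),sand=(370,160,50,36),pines=(425,140,50,55),glue=(350,125,50,45),tape=(318,125,34,30),vise=(385,205,90,90),phones=(98,215,60,60),box=(125,180,58,40),bottlepine=(188,205,45,30),turq=(330,220,50,60),cab=(20,190,70,70)).items():
    A,B=a[y:y+h,x:x+w].mean(2),b[y-6:y+h+6,x-6:x+w+6].mean(2)
    r=cv2.matchTemplate(B,A,cv2.TM_CCOEFF_NORMED);_,v,_,p=cv2.minMaxLoc(r);print(n,(p[0]-6,p[1]-6),round(v,3),"at0",round(float(r[6,6]),3),"bright",A.mean().round(),B.mean().round())
```

```text
stripe (0, 0) 0.938 at0 0.938 bright 112.0 100.0
sand (0, 0) 0.97 at0 0.97 bright 130.0 98.0
pines (0, 0) 0.919 at0 0.919 bright 123.0 107.0
glue (0, 0) 0.96 at0 0.96 bright 114.0 103.0
tape (0, 0) 1.0 at0 1.0 bright 101.0 93.0
vise (0, 0) 0.994 at0 0.994 bright 142.0 131.0
phones (0, 0) 0.974 at0 0.974 bright 78.0 86.0
box (0, 0) 0.847 at0 0.847 bright 132.0 110.0
bottlepine (-1, 0) 0.459 at0 0.422 bright 113.0 107.0
turq (0, 0) 1.0 at0 1.0 bright 96.0 100.0
cab (0, 0) 1.0 at0 1.0 bright 193.0 181.0
```

```bash
python3 -c "
from h import *
print(bot.state()['time_s'],job.close_job())"
```

```text
the job is handed in; nothing more can be done
44.1833 None
```

The job is handed in at 44 s of the 72 s limit: by my camera and force checks the handle is off, the hasp is fully out, and the orange anchor is seated and square across the slot within 1 cm of the pointer, with the bystanders apparently unmoved.

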